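# Put the sockets back on their rail in order of size

### The arm

A 6-joint arm with a two-finger parallel gripper is mounted at the origin on the work surface. World frame = base frame: x ahead of the robot, y to its left, z up, the work surface at z = 0. Lengths are in m, angles in rad, forces in N, time in s.
With the tool pointing down it reaches from about 0.35 to 0.975 m from the base axis. Payload 4.9 kg.
Tool frame: the origin (TCP) lies at the very end of the fingers, on their centre line; the grasp point (between the pads) lies 19 mm behind it; y points along the fingers, z is the direction in which the jaws open and shut, and the axes are right-handed (so a half turn about y gives the same grasp; the last joint's range is limited). The gripper opens to 85 mm and grips with 20 to 120 N. Pads are 22 mm wide; open, the fingers measure 114 mm over their backs; the gripper's body (76 mm by 85 mm) begins 54 mm behind the grasp point. The pads swing forward as they close: fully open they stand 13 mm farther back than shut.
Start: joints at [-1.236, 0.053, 1.613, -0, 1.476, -0.119], TCP at [0.274, -0.562, 0.231] pointing down, gripper open.
Joint ranges: [-3.01, 3.01], [-1.01, 2.22], [0.06, 2.58], [-1.02, 4.17], [0.09, 2.62], [-3.14, 3.14]. Speed limits (rad/s): [2.57, 2.57, 3.14, 3.14, 3.14, 3.14].

### API

Orientations are given as a rotation vector (axis times angle).
In Python, from station import ctrl gives the robot as it stands.
- The arm moves only by the tool arm_command, never from a script. Its argument "steps" is a list of rows, each a list of 3 entries, a list of its own where there are three numbers: the shift along the tool's x, y, z in m, then the turn, a rotation vector about the tool's x, y, z in degrees, then the opening, from 0 (shut) to 1 (fully open). In form: [[[dx, dy, dz], [ax, ay, az], gripper], ...]. A call has 1 to 5 rows; each row is the pose to reach, as a shift and turn from the pose measured when the call began, along the tool's axes at that moment; what a row does not reach only later rows make up. A row lasts 1/10 s, in which the tool goes at most 50 mm and 8.59 degrees, less where a joint would pass 70% of its speed; a pose out of reach is approached as far as the arm can. A call with a gripper value outside its range is refused whole. The fingers move at their own pace and stop on an object; "force" is the grip in N (left out, the last holds). Time passes only in rows, so rows that repeat a pose let the fingers close. It gives the time, the measured TCP pose, the force and the opening at its end, in the units of the state.
- ctrl.get_obs(): the state, without advancing time (a new reading comes with each control period).
- ctrl.get_image(name): name is "scene" or "top" or "wrist"; returns a dict with "img" (384x512x3 uint8, red, green, blue), "camera_matrix" (3x3 intrinsics, pixels), "world_from_camera" (4x4, takes a point from camera to world coordinates). Camera axes: x right, y up, looking along -z (the intrinsics and any distortion apply to the point x, -y, -z); pixel columns grow to the right and rows downward; lengths in m; the calibration is good to about 2 mm. A picture is of the moment at which its call begins. There is no depth.
- ctrl.finish_job(): hands the job in, once; it reports no verdict.
Trained networks look in a picture, given as the dict that the camera call returned (one of the last four; its "shot" number tells which), for a name from the list of things; names that differ only in an ending like _2 or _b are one class to them, and where a whole thing is asked for, a point or a joint stands for the part that bears it (a point fixed in the world has none). Each returns a list of dicts, best first, with "confidence" (0 to 1); they miss things now and then, are a little off and sometimes report something else, mostly with a low value. They report only what shows in the picture. A call takes as long as a camera call. They do not tell look-alikes from the thing itself.
- ctrl.boxes_of(picture, name): "position" ([row, column] in pixels, amid what is visible of it).
The state is a dict: "t": time; "q": joint angles; "dq": joint speeds; "effort": joint torques, N m; "tool_pos": TCP position; "tool_rot": TCP orientation; "contact_force": force on the tool from outside, world axes, zero at the start; "wrist_torque": the same for the moment, N m; "opening": finger opening in m.
Only numpy, scipy, OpenCV 4.12 (cv2) and the standard library are available. Lean on these libraries where they do the work, as an engineer would, in place of code of your own. Each camera call takes 0.05 s, during which the arm holds its last target.

### The job

Put the four loose steel sockets back on the socket rail in order of size: the smallest on the pin next to the red end block, then each next larger one on the next pin, so that the largest is next to the black end block. Stand each one upright with its open end down over its pin, right down on the rail, and set it down rather than drop it.

Things in the scene. Friction and masses are not known exactly. Their poses are not given: they have to be found in the camera images.
- socket24_mid (a point): The smallest of the four sockets: a loose bright steel socket, round, 34 mm in outside diameter and 46 mm tall, standing upright with its open end down and its square drive hole up. Underneath it is hollow: a round opening 24 mm wide and 36 mm deep. The point is its centre, half-way up (23 mm above its foot); z is up along its axis. About 220 g.
- socket30_mid (a point): The second smallest of the four sockets: a loose bright steel socket, round, 43 mm in outside diameter and 52 mm tall, standing upright with its open end down and its square drive hole up. Underneath it is hollow: a round opening 30 mm wide and 36 mm deep. The point is its centre, half-way up (26 mm above its foot); z is up along its axis. About 360 g.
- socket36_mid (a point): The second largest of the four sockets: a loose bright steel socket, round, 52 mm in outside diameter and 58 mm tall, standing upright with its open end down and its square drive hole up. Underneath it is hollow: a round opening 36 mm wide and 36 mm deep. Above the wide part it narrows towards the drive end (upper 10 mm). The point is its centre, half-way up (29 mm above its foot); z is up along its axis. About 520 g.
- socket41_mid (a point): The largest of the four sockets: a loose bright steel socket, round, 61 mm in outside diameter and 64 mm tall, standing upright with its open end down and its square drive hole up. Underneath it is hollow: a round opening 41 mm wide and 36 mm deep. Above the wide part it narrows towards the drive end (upper 10 mm). The point is its centre, half-way up (32 mm above its foot); z is up along its axis. About 720 g.
- clip_a: One of four identical clips on the rail, each with an upright steel pin 8 mm thick and 30 mm high. Origin at the foot of the pin, on the rail's flat top (which is 18 mm above the bench); z up along the pin. Fixed during the job. Which clip (a to d) stands where along the rail changes.
- clip_b: One of four identical clips on the rail, each with an upright steel pin 8 mm thick and 30 mm high. Origin at the foot of the pin, on the rail's flat top (which is 18 mm above the bench); z up along the pin. Fixed during the job. Which clip (a to d) stands where along the rail changes.
- clip_c: One of four identical clips on the rail, each with an upright steel pin 8 mm thick and 30 mm high. Origin at the foot of the pin, on the rail's flat top (which is 18 mm above the bench); z up along the pin. Fixed during the job. Which clip (a to d) stands where along the rail changes.
- clip_d: One of four identical clips on the rail, each with an upright steel pin 8 mm thick and 30 mm high. Origin at the foot of the pin, on the rail's flat top (which is 18 mm above the bench); z up along the pin. Fixed during the job. Which clip (a to d) stands where along the rail changes.
- red_end: The red end block of the rail, 56 x 30 mm and 28 mm high, with a dark round mark of a hanging hole on top; it marks the end where the smallest socket goes. Origin under its centre, on the bench. The nearest pin is about 58 mm from it, the others about 80 mm further each; the other end has a plain black block. It may be at either end.
- rail: The socket rail: an aluminium bar 52 mm wide, 380 mm long and 18 mm high, fixed flat on the bench. Origin under its centre, x across it, y along it, z up. The four pins stand in a row along its middle line, about 80 mm apart.
Things that resemble listed ones, but are neither listed nor needed, are in the scene too. Leave any pink or turquoise look-alike of the part that bears socket41_mid alone.

How it is judged:
At the end, for the whole second after the job is handed in: Smallest to largest from the red end, one socket on each pin: centre within 17.5 mm of the pin, resting on the rail (height within 5 mm), upright within 0.12 rad; distances from the red block 58, 138, 218 and 298 mm, each within 34 mm; all released and at rest ((horizontal distance between socket24_mid and clip_a below 0.0175 m or horizontal distance between socket24_mid and clip_b below 0.0175 m or horizontal distance between socket24_mid and clip_c below 0.0175 m or horizontal distance between socket24_mid and clip_d below 0.0175 m) and horizontal distance between socket24_mid and red_end between 0.024 and 0.092 m and height (world z) of socket24_mid between 0.036 and 0.046 m and angle between each of socket24_mid, socket30_mid, socket36_mid, socket41_mid's own z axis and vertical below 0.12 rad and linear speed of each of socket24, socket30, socket36, socket41 below 0.02 m/s and (horizontal distance between socket30_mid and clip_a below 0.0175 m or horizontal distance between socket30_mid and clip_b below 0.0175 m or horizontal distance between socket30_mid and clip_c below 0.0175 m or horizontal distance between socket30_mid and clip_d below 0.0175 m) and horizontal distance between socket30_mid and red_end between 0.104 and 0.172 m and height (world z) of socket30_mid between 0.039 and 0.049 m and (horizontal distance between socket36_mid and clip_a below 0.0175 m or horizontal distance between socket36_mid and clip_b below 0.0175 m or horizontal distance between socket36_mid and clip_c below 0.0175 m or horizontal distance between socket36_mid and clip_d below 0.0175 m) and horizontal distance between socket36_mid and red_end between 0.184 and 0.252 m and height (world z) of socket36_mid between 0.042 and 0.052 m and (horizontal distance between socket41_mid and clip_a below 0.0175 m or horizontal distance between socket41_mid and clip_b below 0.0175 m or horizontal distance between socket41_mid and clip_c below 0.0175 m or horizontal distance between socket41_mid and clip_d below 0.0175 m) and horizontal distance between socket41_mid and red_end between 0.264 and 0.332 m and height (world z) of socket41_mid between 0.045 and 0.055 m); the robot touches nothing.
It fails at once if a socket is dropped: it falls or flies at more than 0.7 m/s out of the grip ((linear speed of socket24 above 0.7 m/s and contact force between socket24 and the fingers below 0.02 N) or (linear speed of socket30 above 0.7 m/s and contact force between socket30 and the fingers below 0.02 N) or (linear speed of socket36 above 0.7 m/s and contact force between socket36 and the fingers below 0.02 N) or (linear speed of socket41 above 0.7 m/s and contact force between socket41 and the fingers below 0.02 N)).
It also fails if it takes over 90 s, if anything falls off the work surface, if the arm or the gripper's body presses on something with over 40 N, if the wrist force passes 120 N, or if a joint passes its speed limit or range.

## Working session

There is one attempt and no reset: what is moved stays moved. The work goes in short steps, Python scripts to look and compute and a tool call to move; the robot and the scene stay as the last step left them, time stands still between calls to the robot, and variables do not carry over. Pictures are saved under pics/ and viewed, and the job is handed in when it is done.

Besides the shell and the picture viewer there is one more tool, called as name(argument=value, ...), one argument or row to a line, values as JSON. arm_command: Moves the arm, as the interface text tells. Its arguments: {"type":"object","properties":{"steps":{"type":"array"},"force":{"type":"number"}},"required":["steps"]}

```bash
ls; mkdir -p pics
python3 - <<'E'
from station import ctrl
import cv2
o=ctrl.get_obs()
for k in o: print(k,o[k])
for n in ['scene','top','wrist']:
    p=ctrl.get_image(n); cv2.imwrite(f'pics/{n}0.png',p['img'][:,:,::-1])
    print(n,p['camera_matrix'].tolist(),p['world_from_camera'].round(4).tolist(),[k for k in p])
    for c in ['socket24_mid','socket30_mid','socket36_mid','socket41_mid','clip_a','red_end','rail']:
        print(c,[(b['position'],round(b['confidence'],2)) for b in ctrl.boxes_of(p,c)])
E
```

```text
pics
t 0.0
q [-1.23601490e+00  5.33132151e-02  1.61428703e+00 -2.83766234e-05
  1.47597340e+00 -1.18995510e-01]
dq [-0.00180955  0.00180555 -0.00065377  0.00016935 -0.0011711   0.00101732]
effort [ 1.01188627e-03 -3.93680227e+01 -3.70177031e+01 -9.69755843e-05
  7.00879682e-03 -1.17022518e-05]
tool_pos [ 0.27376992 -0.56116739  0.23009423]
tool_rot [-0.45494569  1.97154366 -1.9675688 ]
contact_force [-0.03254112  0.15747856  0.29082202]
wrist_torque [0.03776051 0.03875002 0.0159302 ]
opening 0.08536963050160454
scene [[374.23570068804145, 0.0, 255.2331682671249], [0.0, 374.23570068804145, 189.85854907159782], [0.0, 0.0, 1.0]] [[0.3012, -0.7434, 0.5972, 0.9545], [0.9536, 0.2369, -0.1859, -0.1544], [-0.0033, 0.6255, 0.7802, 0.6791], [0.0, 0.0, 0.0, 1.0]] ['img', 'camera_matrix', 'world_from_camera', 'shot']
socket24_mid [([205.7, 193.5], 0.71), ([283.4, 225.0], 0.58)]
socket30_mid [([197.9, 116.8], 0.91)]
socket36_mid [([141.1, 362.2], 0.97)]
socket41_mid [([194.2, 346.5], 0.85), ([157.7, 257.7], 0.83), ([126.1, 319.2], 0.75), ([168.0, 309.3], 0.71)]
clip_a [([249.5, 337.1], 0.7), ([28
[... 442 characters left out ...]
id [([208.0, 317.6], 0.71)]
socket30_mid [([235.2, 390.7], 0.61)]
socket36_mid [([239.4, 122.0], 0.87)]
socket41_mid [([287.5, 161.8], 0.95), ([224.9, 190.7], 0.83), ([255.9, 239.0], 0.73), ([178.9, 171.2], 0.69)]
clip_a [([123.9, 273.3], 0.47)]
red_end [([124.7, 330.1], 0.88)]
rail [([122.6, 252.0], 0.67)]
wrist [[332.54758369243416, 0.0, 252.58984877237708], [0.0, 332.54758369243416, 189.27138261711218], [0.0, 0.0, 1.0]] [[0.4385, 0.8621, 0.254, 0.3402], [-0.8987, 0.4205, 0.1245, -0.5295], [0.0006, -0.2828, 0.9592, 0.3738], [0.0, 0.0, 0.0, 1.0]] ['img', 'camera_matrix', 'world_from_camera', 'shot']
socket24_mid []
socket30_mid []
socket36_mid []
socket41_mid []
clip_a []
red_end []
rail []
```

View pics/scene0.png

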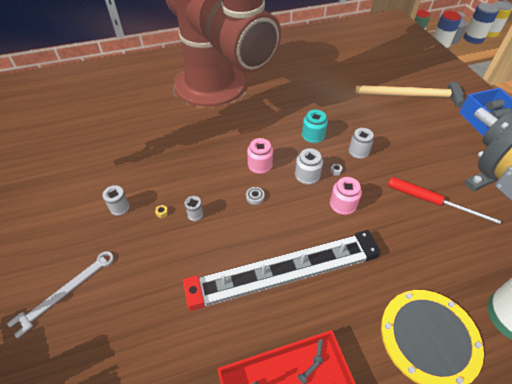

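View pics/top0.png

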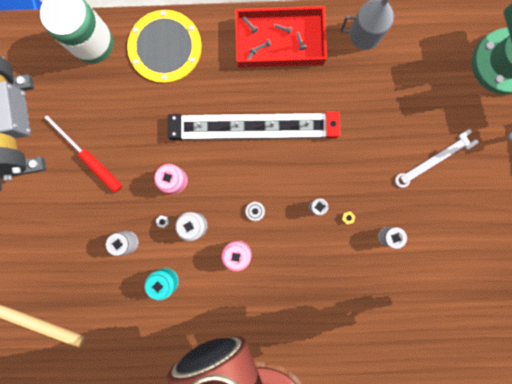

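Run:
```python
import cv2
a=cv2.imread('pics/top0.png')[150:320,90:290]
cv2.imwrite('pics/crop1.png',cv2.resize(a,None,fx=3.5,fy=3.5,interpolation=cv2.INTER_CUBIC)[:600])
```

```text
(no output)
```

View pics/crop1.png

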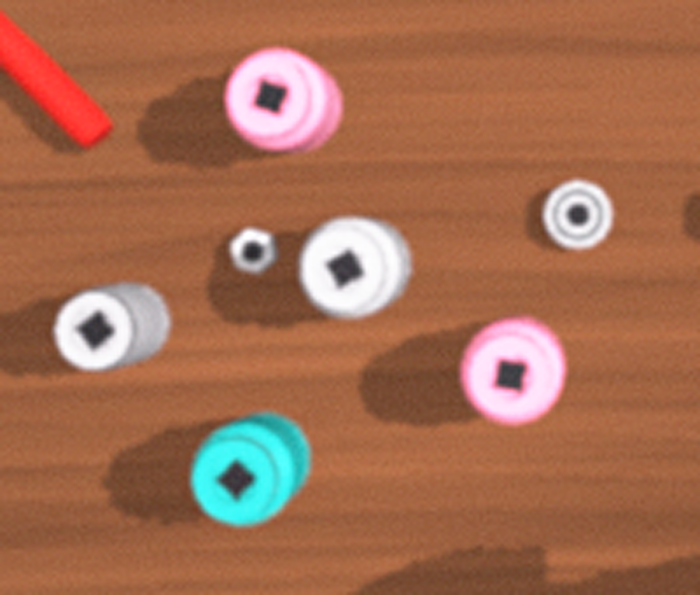

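Top view, by pixel (row, col):
- **Steel sockets:** 24 at (208,320), 30 at (238,393), 36 at (244,122) and 41 at (225,191).
- **Rail:** along row 124, with the red end at col 333 and the black end at col 175.
- **Candidates for socket41:** steel (225,191), pink (178,171), pink (256,237) and turquoise (285,162). The steel one at (225,191) fits, since the other three are the excluded look-alikes. The crop confirms it is bright steel with a tapered top.
- **Distractors:** the ring at (211,255) and the nuts at (221,162) and (218,348).

Next I measure positions.

```bash
cat > h.py <<'E'
import numpy as np, cv2
from scipy.spatial.transform import Rotation as R
from station import ctrl
def ray(p,rc):
    K=p['camera_matrix'];T=p['world_from_camera']
    d=np.array([(rc[1]-K[0,2])/K[0,0],-(rc[0]-K[1,2])/K[1,1],-1.]); return T[:3,3],T[:3,:3]@d
def atz(p,rc,z):
    o,d=ray(p,rc); return o+d*(z-o[2])/d[2]
def dark(p,rc,r=9,th=90):
    g=cv2.cvtColor(p['img'],cv2.COLOR_RGB2GRAY); r0,c0=int(rc[0])-r,int(rc[1])-r
    w=np.clip(th-g[r0:r0+2*r+1,c0:c0+2*r+1].astype(float),0,None)
    i,j=np.mgrid[0:2*r+1,0:2*r+1]; return [r0+(w*i).sum()/w.sum(), c0+(w*j).sum()/w.sum()]
E
python3 - <<'E'
from h import *
t=ctrl.get_image('top'); s=ctrl.get_image('scene')
g={'24':(.046,(207,320),(201,193)),'30':(.052,(238,396),(191,113)),'36':(.058,(244,119),(136,363)),'41':(.064,(227,188),(157,310))}
for k,(z,a,b) in g.items():
    for p,rc in((t,a),(s,b)):
        h=dark(p,rc,6 if p is t else 6); print(k,np.round(h,1),atz(p,h,z).round(4))
for n,p in(('top',t),('scene',s)):
    for b in ctrl.boxes_of(p,'clip_a'): print(n,'clip',b['position'],round(b['confidence'],2),atz(p,b['position'],.033).round(4))
    for b in ctrl.boxes_of(p,'red_end'): print(n,'red',b['position'],atz(p,b['position'],.028).round(4))
a=t['img'][95:150,155:355,::-1]; cv2.imwrite('pics/rail.png',cv2.resize(a,None,fx=4,fy=4,interpolation=cv2.INTER_CUBIC))
a=s['img'][225:315,175:390,::-1]; cv2.imwrite('pics/rail2.png',cv2.resize(a,None,fx=3.7,fy=3.7,interpolation=cv2.INTER_CUBIC))
o=ctrl.get_obs(); print(R.from_rotvec(o['tool_rot']).as_matrix().round(3),o['tool_pos'])
E
```

```text
24 [206.4 319.4] [ 0.4604 -0.1428  0.046 ]
24 [202.7 192.3] [ 0.4626 -0.1405  0.046 ]
30 [237.6 395.7] [ 0.3895 -0.301   0.052 ]
30 [193.7 112.6] [ 0.3919 -0.298   0.052 ]
36 [244. 117.] [0.3925 0.2912 0.058 ]
36 [134.5 363.1] [0.3947 0.2928 0.058 ]
41 [226.2 188.2] [0.4261 0.1376 0.064 ]
41 [156.4 309.9] [0.4286 0.1395 0.064 ]
top clip [120.8, 242.1] 0.63 [0.6556 0.0194 0.033 ]
top clip [125.5, 308.3] 0.5 [ 0.6405 -0.1272  0.033 ]
top clip [127.5, 197.8] 0.45 [0.6436 0.1185 0.033 ]
top red [120.7, 330.8] [ 0.651  -0.1785  0.028 ]
top red [122.2, 240.5] [0.6539 0.0233 0.028 ]
scene clip [285.8, 224.6] 0.69 [ 0.6581 -0.122   0.033 ]
scene clip [262.6, 304.6] 0.66 [0.6587 0.0359 0.033 ]
scene clip [270.6, 266.0] 0.6 [ 0.6522 -0.0398  0.033 ]
scene clip [251.3, 338.3] 0.56 [0.6559 0.1079 0.033 ]
scene red [289.6, 197.2] [ 0.6478 -0.1716  0.028 ]
[[-0.899  0.     0.438]
 [-0.438  0.    -0.899]
 [-0.    -1.    -0.   ]] [ 0.27399945 -0.56170012  0.23129246]
```

View pics/rail.png

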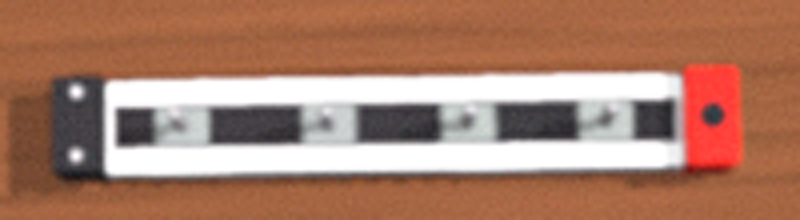

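View pics/rail2.png

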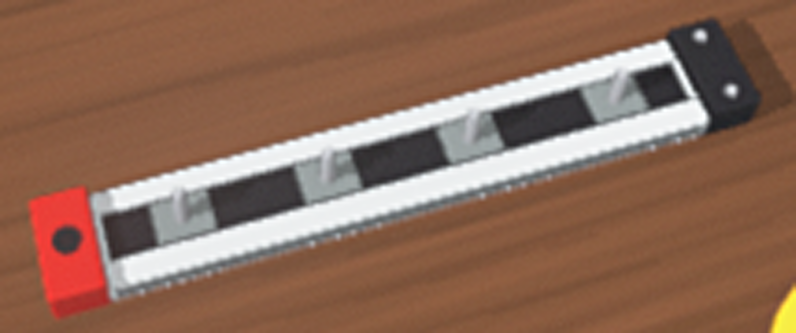

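The rail crops show pin tips in the top crop at about cols 176, 325, 467 and 607. In the scene crop, tip and foot pairs run from (181,190)/(184,220) up to (623,70)/(627,102). I turn these into positions.

Run:
```python
from h import *
t=ctrl.get_image('top'); s=ctrl.get_image('scene')
T=lambda c,r:(95+(r+.5)/4-.5,155+(c+.5)/4-.5)
S=lambda c,r:(225+(r+.5)/3.7-.5,175+(c+.5)/3.7-.5)
for i,(tt,st,sf) in enumerate([((607,117),(181,188),(184,220)),((467,118),(327,150),(331,182)),((325,117),(475,110),(480,142)),((178,116),(623,69),(627,101))]):
    print(i,atz(t,T(*tt),.048)[:2].round(4),atz(s,S(*st),.048)[:2].round(4),atz(s,S(*sf),.018)[:2].round(4))
print('red',atz(t,T(712,114),.028)[:2].round(4),atz(s,S(66,239),.028)[:2].round(4))
# rail corners top crop, top z=.018
for c in [(104,80),(104,178),(682,73),(682,169)]: print(c,atz(t,T(*c),.018)[:2].round(4))
```

```text
0 [ 0.6406 -0.1209] [ 0.6449 -0.1195] [ 0.6478 -0.1208]
1 [ 0.6424 -0.0448] [ 0.6471 -0.0443] [ 0.6505 -0.0428]
2 [0.6453 0.0326] [0.6486 0.0352] [0.6525 0.0395]
3 [0.6483 0.1129] [0.6496 0.1181] [0.6538 0.1244]
red [ 0.6454 -0.1823] [ 0.6444 -0.1798]
(104, 80) [0.6782 0.1596]
(104, 178) [0.6219 0.1606]
(682, 73) [ 0.672  -0.1685]
(682, 169) [ 0.6171 -0.1664]
```

```bash
cat >> h.py <<'E'
RD=np.array([[0,0,1.],[-1,0,0],[0,-1,0]])
def go(*goals):
    o=ctrl.get_obs(); A=R.from_rotvec(o['tool_rot']).as_matrix(); p=o['tool_pos']
    print('at',np.round(p,4),'open',round(o['opening'],4),'F',np.round(o['contact_force'],1),'t',round(o['t'],2))
    for g in goals: print(g,'shift',(A.T@(np.array(g)-p)).round(4),'turn',np.degrees(R.from_matrix(A.T@RD).as_rotvec()).round(2))
E
python3 -c "
from h import *
go((.4615,-.1417,.15))"
```

```text
at [ 0.274  -0.5617  0.2313] open 0.0854 F [ 0.3  0.2 -0.1] t 1.6
(0.4615, -0.1417, 0.15) shift [-0.3527  0.0813 -0.2953] turn [  0. -64.  -0.]
```

arm_command(
  steps=[
    [[-0.353, 0.03, -0.295], [0, -64, 0], 1],
    [[-0.353, 0.03, -0.295], [0, -64, 0], 1],
    [[-0.353, 0.03, -0.295], [0, -64, 0], 1],
    [[-0.353, 0.03, -0.295], [0, -64, 0], 1],
    [[-0.353, 0.05, -0.295], [0, -64, 0], 1],
  ],
  force=50,
)

```text
t: 2.1
tool_pos: [0.3764, -0.3329, 0.2119]
tool_rot: [-1.016, 1.469, -1.472]
contact_force: [1.1, -0.2, -0.6]
opening: 0.0854
```

```bash
python3 -c "
from h import *
go((.4615,-.1417,.12))"
```

```text
at [ 0.3764 -0.3329  0.2119] open 0.0854 F [ 1.1 -0.2 -0.6] t 2.1
(0.4615, -0.1417, 0.12) shift [-0.209   0.0917  0.0118] turn [ -0.09 -20.71   0.06]
```

arm_command(
  steps=[
    [[-0.209, 0.09, 0.0118], [0, -20.7, 0], 1],
    [[-0.209, 0.09, 0.0118], [0, -20.7, 0], 1],
    [[-0.209, 0.09, 0.0118], [0, -20.7, 0], 1],
    [[-0.209, 0.09, 0.0118], [0, -20.7, 0], 1],
    [[-0.209, 0.09, 0.0118], [0, -20.7, 0], 1],
  ],
)

```text
t: 2.6
tool_pos: [0.4614, -0.1386, 0.1202]
tool_rot: [-1.21, 1.207, -1.208]
contact_force: [-0.3, -0.2, -0.4]
opening: 0.0853
```

```bash
python3 -c "
from h import *
p=ctrl.get_image('wrist'); cv2.imwrite('pics/w1.png',p['img'][:,:,::-1])
go((.4615,-.1417,.01))"
```

```text
at [ 0.4613 -0.1361  0.1185] open 0.0853 F [-0.4  1.9 -1. ] t 2.65
(0.4615, -0.1417, 0.01) shift [0.006  0.1084 0.0004] turn [ 0.1   0.22 -0.19]
```

View pics/w1.png

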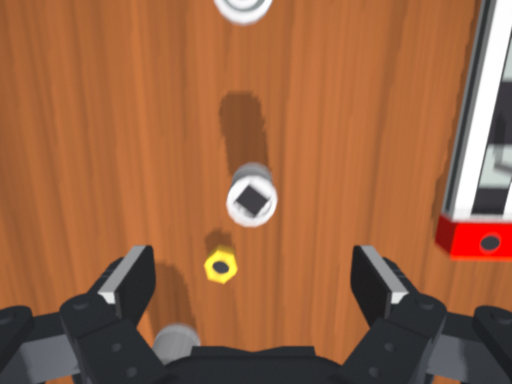

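The wrist view has the 24 socket's drive hole at (201,252), centred between the fingers. I check it with the calibration while descending.

```bash
python3 -c "
from h import *
p=ctrl.get_image('wrist'); print(atz(p,(201,252),.046))
go((.4615,-.1417,.01))"
```

```text
[ 0.46234099 -0.13506369  0.046     ]
at [ 0.4609 -0.1384  0.1195] open 0.0853 F [-0.1  0.9  0.6] t 2.7
(0.4615, -0.1417, 0.01) shift [0.0035 0.1095 0.0008] turn [ 0.12  0.26 -0.06]
```

arm_command(
  steps=[
    [[0.002, 0.045, 0.001], [0, 0, 0], 1],
    [[0.002, 0.085, 0.001], [0, 0, 0], 1],
    [[0.002, 0.109, 0.001], [0, 0, 0], 1],
    [[0.002, 0.109, 0.001], [0, 0, 0], 1],
    [[0.002, 0.109, 0.001], [0, 0, 0], 0],
  ],
)

```text
t: 3.2
tool_pos: [0.462, -0.1411, 0.0114]
tool_rot: [-1.212, 1.208, -1.205]
contact_force: [-0.2, 0.1, -0.0]
opening: 0.0733
```

arm_command(
  steps=[
    [[0, 0, 0], [0, 0, 0], 0],
    [[0, 0, 0], [0, 0, 0], 0],
    [[0, 0, 0], [0, 0, 0], 0],
    [[0, 0, 0], [0, 0, 0], 0],
    [[0, 0, 0], [0, 0, 0], 0],
  ],
)

```text
t: 3.7
tool_pos: [0.4632, -0.142, 0.0135]
tool_rot: [-1.211, 1.205, -1.207]
contact_force: [-1.5, -0.6, 6.6]
opening: 0.0326
```

```bash
python3 -c "
from h import *
p=ctrl.get_image('wrist'); cv2.imwrite('pics/w2.png',p['img'][:,:,::-1])
go((.4615,-.1417,.1),(.645,-.123,.1))"
```

```text
at [ 0.4632 -0.142   0.0135] open 0.0324 F [-2.3  0.6  5.8] t 3.75
(0.4615, -0.1417, 0.1) shift [-0.0002 -0.0865 -0.0017] turn [-0.04  0.23  0.07]
(0.645, -0.123, 0.1) shift [-0.0181 -0.0864  0.1819] turn [-0.04  0.23  0.07]
```

View pics/w2.png

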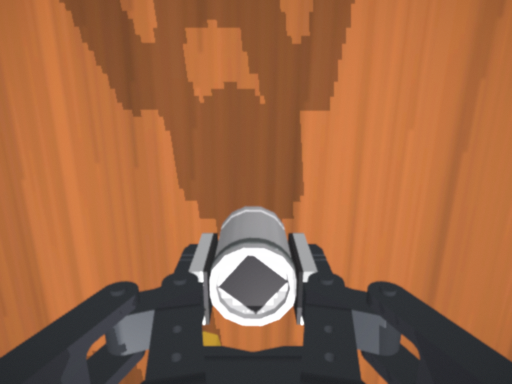

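arm_command(
  steps=[
    [[0, -0.04, 0], [0, 0, 0], 0],
    [[0, -0.085, 0], [0, 0, 0], 0],
    [[-0.005, -0.095, 0.045], [0, 0, 0], 0],
    [[-0.01, -0.095, 0.09], [0, 0, 0], 0],
    [[-0.015, -0.095, 0.135], [0, 0, 0], 0],
  ],
)

```text
t: 4.25
tool_pos: [0.6002, -0.1263, 0.1107]
tool_rot: [-1.21, 1.202, -1.21]
contact_force: [-0.0, 0.1, -2.6]
opening: 0.0322
```

```bash
python3 -c "
from h import *
go((.6455,-.123,.1),(.6455,-.123,.0315))"
```

```text
at [ 0.6002 -0.1263  0.1107] open 0.0322 F [-0.   0.1 -2.6] t 4.25
(0.6455, -0.123, 0.1) shift [-0.0031  0.0109  0.0453] turn [-0.23  0.22  0.14]
(0.6455, -0.123, 0.0315) shift [-0.0033  0.0794  0.045 ] turn [-0.23  0.22  0.14]
```

arm_command(
  steps=[
    [[-0.003, 0.003, 0.045], [0, 0, 0], 0],
    [[-0.003, 0.003, 0.045], [0, 0, 0], 0],
    [[-0.003, 0.003, 0.045], [0, 0, 0], 0],
  ],
)

```text
t: 4.55
tool_pos: [0.6453, -0.1227, 0.107]
tool_rot: [-1.211, 1.203, -1.208]
contact_force: [0.5, 0.1, -2.9]
opening: 0.0324
```

```bash
python3 -c "
from h import *
p=ctrl.get_image('wrist'); cv2.imwrite('pics/w3.png',p['img'][:,:,::-1])
s=ctrl.get_image('scene'); cv2.imwrite('pics/s3.png',cv2.resize(s['img'][200:320,150:390,::-1],None,fx=3,fy=3))
go((.6455,-.123,.1),(.6455,-.123,.0315))"
```

```text
at [ 0.6442 -0.123   0.1077] open 0.0325 F [ 0.1 -0.3 -2.6] t 4.65
(0.6455, -0.123, 0.1) shift [-0.      0.0077  0.0012] turn [-0.17  0.22  0.13]
(0.6455, -0.123, 0.0315) shift [-0.0002  0.0762  0.001 ] turn [-0.17  0.22  0.13]
```

View pics/s3.png

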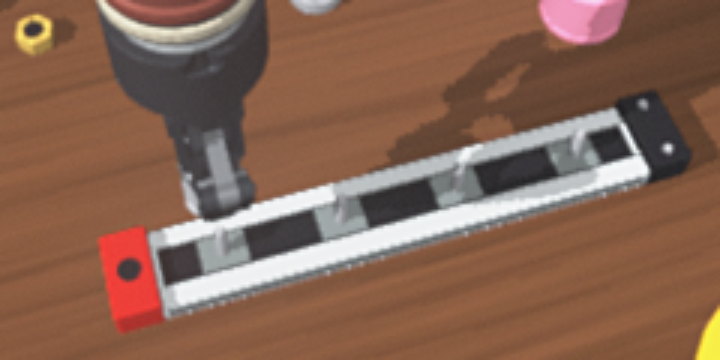

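View pics/w3.png

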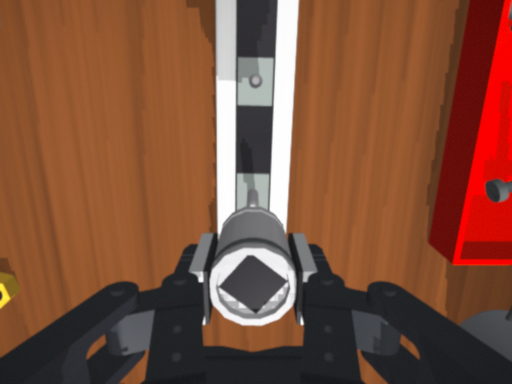

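The wrist view shows the socket centred on the rail line, with pins 2 and 3 at (195,253) and (80,255). The scene view agrees. I descend now.

arm_command(
  steps=[
    [[0, 0.025, 0.001], [0, 0, 0], 0],
    [[0, 0.045, 0.001], [0, 0, 0], 0],
    [[0, 0.06, 0.001], [0, 0, 0], 0],
    [[0, 0.07, 0.001], [0, 0, 0], 0],
    [[0, 0.074, 0.001], [0, 0, 0], 0],
  ],
)

```text
t: 5.15
tool_pos: [0.6444, -0.1232, 0.0328]
tool_rot: [-1.211, 1.205, -1.209]
contact_force: [-0.3, 0.4, -2.5]
opening: 0.0324
```

arm_command(
  steps=[
    [[0, 0.001, 0], [0, 0, 0], 0],
    [[0, 0.001, 0], [0, 0, 0], 0],
  ],
)

```text
t: 5.35
tool_pos: [0.6448, -0.1233, 0.0325]
tool_rot: [-1.21, 1.204, -1.21]
contact_force: [-0.4, -0.1, -2.6]
opening: 0.0324
```

arm_command(
  steps=[
    [[0, 0.001, 0], [0, 0, 0], 0],
    [[0, 0.002, 0], [0, 0, 0], 0],
    [[0, 0.003, 0], [0, 0, 0], 0],
    [[0, 0.003, 0], [0, 0, 0], 0],
  ],
)

```text
t: 5.75
tool_pos: [0.6457, -0.1236, 0.0315]
tool_rot: [-1.21, 1.203, -1.21]
contact_force: [-2.5, 0.7, 5.1]
opening: 0.0326
```

It makes contact at the expected height. I release and lift.

arm_command(
  steps=[
    [[0, 0, 0], [0, 0, 0], 0.6],
    [[0, 0, 0], [0, 0, 0], 1],
    [[0, 0, 0], [0, 0, 0], 1],
    [[0, -0.03, 0], [0, 0, 0], 1],
    [[0, -0.07, 0], [0, 0, 0], 1],
  ],
)

```text
t: 6.25
tool_pos: [0.643, -0.1227, 0.0987]
tool_rot: [-1.213, 1.208, -1.206]
contact_force: [0.2, -0.4, 0.4]
opening: 0.0856
```

```bash
python3 -c "
from h import *
go((.391,-.2995,.14))"
```

```text
at [ 0.643  -0.1227  0.0987] open 0.0856 F [ 0.2 -0.4  0.4] t 6.25
(0.391, -0.2995, 0.14) shift [ 0.1759 -0.0405 -0.2527] turn [0.15 0.2  0.04]
```

arm_command(
  steps=[
    [[0.02, -0.04, -0.03], [0, 0, 0], 1],
    [[0.176, -0.04, -0.253], [0, 0, 0], 1],
    [[0.176, -0.04, -0.253], [0, 0, 0], 1],
    [[0.176, -0.04, -0.253], [0, 0, 0], 1],
    [[0.176, -0.04, -0.253], [0, 0, 0], 1],
  ],
)

```text
t: 6.75
tool_pos: [0.4498, -0.2575, 0.1389]
tool_rot: [-1.214, 1.207, -1.206]
contact_force: [-0.6, -0.7, 0.3]
opening: 0.0852
```

```bash
python3 -c "
from h import *
p=ctrl.get_image('scene'); cv2.imwrite('pics/s4.png',p['img'][:,:,::-1])
go((.391,-.2995,.12))"
```

```text
at [ 0.4449 -0.261   0.1383] open 0.0857 F [ 0.4 -4.6 -1.2] t 6.8
(0.391, -0.2995, 0.12) shift [ 0.0384  0.0188 -0.0538] turn [ 0.42 -0.03  0.19]
```

View pics/s4.png

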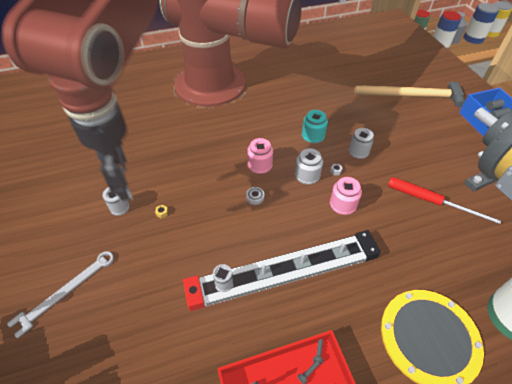

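Socket 24 stands on the pin next to the red end, at (277,222). Next is 30.

arm_command(
  steps=[
    [[0.038, 0.0, -0.054], [0, 0, 0], 1],
    [[0.038, 0.015, -0.054], [0, 0, 0], 1],
    [[0.038, 0.015, -0.054], [0, 0, 0], 1],
  ],
)

```text
t: 7.1
tool_pos: [0.3881, -0.2994, 0.1219]
tool_rot: [-1.216, 1.219, -1.209]
contact_force: [-0.4, -0.0, 0.3]
opening: 0.0853
```

```bash
python3 -c "
from h import *
go((.391,-.2995,.013))"
```

```text
at [ 0.3881 -0.2994  0.1219] open 0.0853 F [-0.4 -0.   0.3] t 7.1
(0.391, -0.2995, 0.013) shift [-1.000e-04  1.089e-01  4.000e-03] turn [ 0.57 -0.25  0.08]
```

arm_command(
  steps=[
    [[0, 0.04, 0.003], [0.5, 0, 0], 1],
    [[0, 0.08, 0.003], [0.5, 0, 0], 1],
    [[0, 0.108, 0.004], [0.5, 0, 0], 1],
    [[0, 0.108, 0.004], [0.5, 0, 0], 1],
    [[0, 0.108, 0.004], [0.5, 0, 0], 0],
  ],
)

```text
t: 7.6
tool_pos: [0.3917, -0.2993, 0.0143]
tool_rot: [-1.209, 1.212, -1.212]
contact_force: [-0.0, -0.5, 0.2]
opening: 0.0732
```

arm_command(
  steps=[
    [[0, 0, 0], [0, 0, 0], 0],
    [[0, 0, 0], [0, 0, 0], 0],
    [[0, 0, 0], [0, 0, 0], 0],
    [[0, 0, 0], [0, 0, 0], 0],
  ],
)

```text
t: 8.0
tool_pos: [0.393, -0.3006, 0.0169]
tool_rot: [-1.209, 1.209, -1.215]
contact_force: [-1.8, -0.3, 5.9]
opening: 0.0419
```

```bash
python3 -c "
from h import *
p=ctrl.get_image('wrist'); cv2.imwrite('pics/w5.png',p['img'][:,:,::-1])
go((.6466,-.043,.12))"
```

```text
at [ 0.393  -0.3006  0.0169] open 0.042 F [-2.3  0.4  5.6] t 8.05
(0.6466, -0.043, 0.12) shift [-0.2581 -0.1038  0.2529] turn [-0.07 -0.19  0.21]
```

View pics/w5.png

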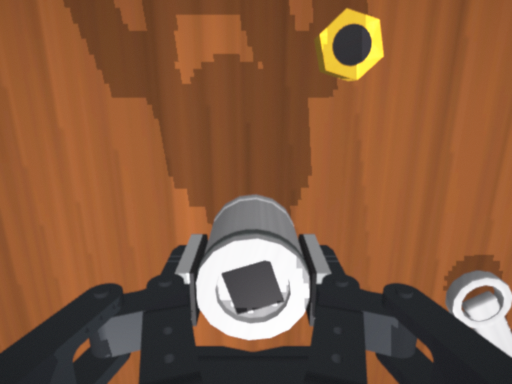

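Socket 30 is gripped, with its hole at (285,252).

arm_command(
  steps=[
    [[0, -0.04, 0], [0, 0, 0], 0],
    [[0, -0.085, 0], [0, 0, 0], 0],
    [[-0.258, -0.105, 0.253], [0, 0, 0], 0],
    [[-0.258, -0.105, 0.253], [0, 0, 0], 0],
    [[-0.258, -0.105, 0.253], [0, 0, 0], 0],
  ],
)

```text
t: 8.55
tool_pos: [0.4993, -0.1927, 0.1113]
tool_rot: [-1.208, 1.208, -1.218]
contact_force: [0.2, -0.4, -3.7]
opening: 0.0416
```

```bash
python3 -c "
from h import *
go((.6466,-.043,.12))"
```

```text
at [ 0.4993 -0.1927  0.1113] open 0.0416 F [ 0.2 -0.4 -3.7] t 8.55
(0.6466, -0.043, 0.12) shift [-0.1504 -0.0089  0.1466] turn [-0.2  -0.28  0.27]
```

arm_command(
  steps=[
    [[-0.15, -0.009, 0.147], [0, 0, 0], 0],
    [[-0.15, -0.009, 0.147], [0, 0, 0], 0],
    [[-0.15, -0.009, 0.147], [0, 0, 0], 0],
    [[-0.15, -0.009, 0.147], [0, 0, 0], 0],
    [[-0.15, -0.009, 0.147], [0, 0, 0], 0],
  ],
)

```text
t: 9.05
tool_pos: [0.6498, -0.0395, 0.121]
tool_rot: [-1.207, 1.203, -1.215]
contact_force: [-0.2, -0.5, -4.3]
opening: 0.0412
```

```bash
python3 -c "
from h import *
go((.6466,-.043,.0349))"
```

```text
at [ 0.6498 -0.0395  0.121 ] open 0.0412 F [-0.2 -0.5 -4.3] t 9.05
(0.6466, -0.043, 0.0349) shift [ 0.0033  0.0861 -0.0038] turn [-0.37 -0.05  0.2 ]
```

arm_command(
  steps=[
    [[0.003, 0.01, -0.003], [-0.3, 0, 0], 0],
    [[0.003, 0.035, -0.003], [-0.3, 0, 0], 0],
    [[0.003, 0.06, -0.003], [-0.3, 0, 0], 0],
    [[0.003, 0.075, -0.003], [-0.3, 0, 0], 0],
    [[0.003, 0.082, -0.003], [-0.3, 0, 0], 0],
  ],
)

```text
t: 9.55
tool_pos: [0.6447, -0.0435, 0.0362]
tool_rot: [-1.213, 1.212, -1.211]
contact_force: [-0.2, -0.2, -4.0]
opening: 0.0417
```

```bash
python3 -c "
from h import *
go((.6466,-.043,.0349))"
```

```text
at [ 0.6447 -0.0435  0.0362] open 0.0417 F [-0.2 -0.2 -4. ] t 9.55
(0.6466, -0.043, 0.0349) shift [-0.0005  0.0012  0.0019] turn [ 0.21 -0.12  0.16]
```

arm_command(
  steps=[
    [[0, 0.001, 0.001], [0, 0, 0], 0],
    [[0, 0.002, 0.001], [0, 0, 0], 0],
    [[0, 0.003, 0.001], [0, 0, 0], 0],
    [[0, 0.003, 0.001], [0, 0, 0], 0],
  ],
)

```text
t: 9.95
tool_pos: [0.6466, -0.0441, 0.035]
tool_rot: [-1.212, 1.21, -1.213]
contact_force: [-3.7, -0.2, 2.6]
opening: 0.0418
```

Seated at 0.035. Release and lift, then head for 36.

arm_command(
  steps=[
    [[0, 0, 0], [0, 0, 0], 0.7],
    [[0, 0, 0], [0, 0, 0], 1],
    [[0, 0, 0], [0, 0, 0], 1],
    [[0, -0.03, 0], [0, 0, 0], 1],
    [[0, -0.075, 0], [0, 0, 0], 1],
  ],
)

```text
t: 10.45
tool_pos: [0.644, -0.0432, 0.1067]
tool_rot: [-1.217, 1.216, -1.208]
contact_force: [0.1, 0.0, 0.2]
opening: 0.0852
```

```bash
python3 -c "
from h import *
go((.3936,.292,.15))"
```

```text
at [ 0.644  -0.0432  0.1067] open 0.0852 F [0.1 0.  0.2] t 10.45
(0.3936, 0.292, 0.15) shift [-0.3346 -0.0418 -0.2515] turn [ 0.54 -0.12  0.14]
```

arm_command(
  steps=[
    [[-0.02, -0.045, -0.02], [0.5, 0, 0], 1],
    [[-0.335, -0.045, -0.251], [0.5, 0, 0], 1],
    [[-0.335, -0.045, -0.251], [0.5, 0, 0], 1],
    [[-0.335, -0.045, -0.251], [0.5, 0, 0], 1],
    [[-0.335, -0.045, -0.251], [0.5, 0, 0], 1],
  ],
)

```text
t: 10.95
tool_pos: [0.5061, 0.1391, 0.1521]
tool_rot: [-1.209, 1.21, -1.213]
contact_force: [-0.1, 0.5, 0.2]
opening: 0.0853
```

```bash
python3 -c "
from h import *
go((.3936,.292,.13))"
```

```text
at [0.5061 0.1391 0.1521] open 0.0853 F [-0.1  0.5  0.2] t 10.95
(0.3936, 0.292, 0.13) shift [-0.1527  0.0218 -0.1129] turn [-0.03 -0.15  0.12]
```

arm_command(
  steps=[
    [[-0.152, 0.01, -0.112], [0, 0, 0], 1],
    [[-0.152, 0.01, -0.112], [0, 0, 0], 1],
    [[-0.152, 0.02, -0.112], [0, 0, 0], 1],
    [[-0.152, 0.022, -0.112], [0, 0, 0], 1],
    [[-0.152, 0.022, -0.112], [0, 0, 0], 1],
  ],
)

```text
t: 11.45
tool_pos: [0.3909, 0.294, 0.1284]
tool_rot: [-1.214, 1.207, -1.207]
contact_force: [-0.1, -0.8, 0.0]
opening: 0.0855
```

```bash
python3 -c "
from h import *
p=ctrl.get_image('wrist'); cv2.imwrite('pics/w6.png',p['img'][:,:,::-1])
h=dark(p,(205,252),14); print(h,atz(p,h,.058))
go((.3936,.292,.016))"
```

```text
[np.float64(201.50601443464313), np.float64(253.507016840417)] [0.39296174 0.29499899 0.058     ]
at [0.3927 0.2927 0.1291] open 0.0852 F [ 0.5 -0.2  0.1] t 11.5
(0.3936, 0.292, 0.016) shift [0.0004 0.1131 0.0009] turn [0.02 0.11 0.14]
```

View pics/w6.png

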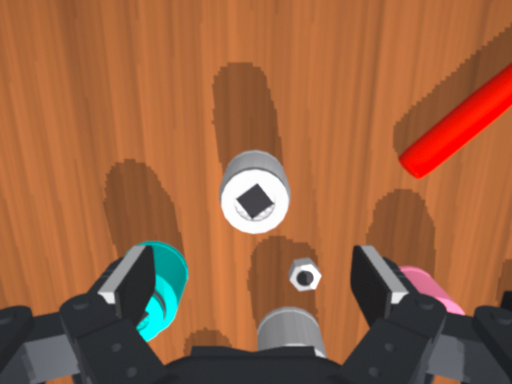

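Socket 36's hole is at (201,254), centred between the fingers. I descend and grip.

arm_command(
  steps=[
    [[0, 0.04, 0.001], [0, 0, 0], 1],
    [[0, 0.08, 0.001], [0, 0, 0], 1],
    [[0, 0.112, 0.001], [0, 0, 0], 1],
    [[0, 0.112, 0.001], [0, 0, 0], 1],
    [[0, 0.112, 0.001], [0, 0, 0], 0],
  ],
  force=70,
)

```text
t: 12.0
tool_pos: [0.3945, 0.2919, 0.0176]
tool_rot: [-1.212, 1.208, -1.211]
contact_force: [0.7, 0.9, 0.4]
opening: 0.0734
```

arm_command(
  steps=[
    [[0, 0, 0], [0, 0, 0], 0],
    [[0, 0, 0], [0, 0, 0], 0],
    [[0, 0, 0], [0, 0, 0], 0],
    [[0, 0, 0], [0, 0, 0], 0],
  ],
)

```text
t: 12.4
tool_pos: [0.3966, 0.2928, 0.021]
tool_rot: [-1.207, 1.206, -1.211]
contact_force: [-1.2, -0.4, 5.0]
opening: 0.0496
```

```bash
python3 -c "
from h import *
go((.648,.037,.14))"
```

```text
at [0.3966 0.2928 0.021 ] open 0.0496 F [-1.2 -0.4  5. ] t 12.4
(0.648, 0.037, 0.14) shift [ 0.256  -0.1179  0.2517] turn [-0.22  0.03  0.04]
```

arm_command(
  steps=[
    [[0, -0.04, 0], [0, 0, 0], 0],
    [[0, -0.085, 0], [0, 0, 0], 0],
    [[0.256, -0.118, 0.251], [0, 0, 0], 0],
    [[0.256, -0.118, 0.251], [0, 0, 0], 0],
    [[0.256, -0.118, 0.251], [0, 0, 0], 0],
  ],
)

```text
t: 12.9
tool_pos: [0.5025, 0.1853, 0.1225]
tool_rot: [-1.204, 1.202, -1.212]
contact_force: [0.4, 0.7, -5.0]
opening: 0.0498
```

```bash
python3 -c "
from h import *
go((.648,.037,.13))"
```

```text
at [0.5025 0.1853 0.1225] open 0.0498 F [ 0.4  0.7 -5. ] t 12.9
(0.648, 0.037, 0.13) shift [ 0.1485 -0.0064  0.1453] turn [-0.43  0.1   0.  ]
```

arm_command(
  steps=[
    [[0.148, -0.007, 0.143], [-0.4, 0, 0], 0],
    [[0.148, -0.007, 0.143], [-0.4, 0, 0], 0],
    [[0.148, -0.007, 0.143], [-0.4, 0, 0], 0],
    [[0.148, -0.007, 0.143], [-0.4, 0, 0], 0],
    [[0.148, -0.007, 0.143], [-0.4, 0, 0], 0],
  ],
)

```text
t: 13.4
tool_pos: [0.6495, 0.0328, 0.1326]
tool_rot: [-1.205, 1.206, -1.216]
contact_force: [0.2, 0.5, -3.9]
opening: 0.0501
```

```bash
python3 -c "
from h import *
go((.648,.037,.039))"
```

```text
at [0.6495 0.0328 0.1326] open 0.0501 F [ 0.2  0.5 -3.9] t 13.4
(0.648, 0.037, 0.039) shift [-0.0044  0.0935 -0.0021] turn [-0.33 -0.17  0.13]
```

arm_command(
  steps=[
    [[-0.004, 0.01, -0.001], [-0.3, 0, 0], 0],
    [[-0.004, 0.04, -0.001], [-0.3, 0, 0], 0],
    [[-0.004, 0.065, -0.001], [-0.3, 0, 0], 0],
    [[-0.004, 0.082, -0.001], [-0.3, 0, 0], 0],
    [[-0.004, 0.09, -0.001], [-0.3, 0, 0], 0],
  ],
)

```text
t: 13.9
tool_pos: [0.6467, 0.0377, 0.0398]
tool_rot: [-1.213, 1.212, -1.21]
contact_force: [0.4, -0.3, -4.7]
opening: 0.0499
```

arm_command(
  steps=[
    [[0, 0.001, 0], [0, 0, 0], 0],
    [[0, 0.002, 0], [0, 0, 0], 0],
    [[0, 0.003, 0], [0, 0, 0], 0],
    [[0, 0.003, 0], [0, 0, 0], 0],
  ],
)

```text
t: 14.3
tool_pos: [0.6475, 0.038, 0.0391]
tool_rot: [-1.211, 1.211, -1.21]
contact_force: [-5.4, 0.6, 5.1]
opening: 0.0501
```

Seated. Release, lift, and on to 41.

arm_command(
  steps=[
    [[0, 0, 0], [0, 0, 0], 0.8],
    [[0, 0, 0], [0, 0, 0], 1],
    [[0, 0, 0], [0, 0, 0], 1],
    [[0, -0.03, 0], [0, 0, 0], 1],
    [[0, -0.075, 0], [0, 0, 0], 1],
  ],
)

```text
t: 14.8
tool_pos: [0.6449, 0.0382, 0.1107]
tool_rot: [-1.216, 1.217, -1.207]
contact_force: [0.4, 0.6, -0.5]
opening: 0.0852
```

```bash
python3 -c "
from h import *
go((.4275,.1385,.14))"
```

```text
at [0.6449 0.0382 0.1107] open 0.0852 F [ 0.4  0.6 -0.5] t 14.8
(0.4275, 0.1385, 0.14) shift [-0.0999 -0.0272 -0.2179] turn [ 0.57 -0.1   0.06]
```

arm_command(
  steps=[
    [[-0.01, -0.03, -0.03], [0.5, 0, 0], 1],
    [[-0.1, -0.03, -0.218], [0.5, 0, 0], 1],
    [[-0.1, -0.03, -0.218], [0.5, 0, 0], 1],
    [[-0.1, -0.03, -0.218], [0.5, 0, 0], 1],
    [[-0.1, -0.03, -0.218], [0.5, 0, 0], 1],
  ],
)

```text
t: 15.3
tool_pos: [0.4335, 0.1355, 0.1427]
tool_rot: [-1.209, 1.211, -1.211]
contact_force: [-0.3, 0.7, 0.2]
opening: 0.0852
```

```bash
python3 -c "
from h import *
go((.4275,.1385,.135))"
```

```text
at [0.4335 0.1355 0.1427] open 0.0852 F [-0.3  0.7  0.2] t 15.3
(0.4275, 0.1385, 0.135) shift [-0.003   0.0077 -0.0061] turn [ 0.02 -0.15  0.04]
```

arm_command(
  steps=[
    [[-0.003, 0.008, -0.006], [0, 0, 0], 1],
    [[-0.003, 0.008, -0.006], [0, 0, 0], 1],
    [[-0.003, 0.008, -0.006], [0, 0, 0], 1],
  ],
)

```text
t: 15.6
tool_pos: [0.4284, 0.1383, 0.135]
tool_rot: [-1.208, 1.21, -1.212]
contact_force: [0.6, -0.6, 1.0]
opening: 0.0854
```

```bash
python3 -c "
from h import *
p=ctrl.get_image('wrist'); cv2.imwrite('pics/w7.png',p['img'][:,:,::-1])
h=dark(p,(205,252),16); print(h,atz(p,h,.064))
go((.4275,.1385,.021))"
```

```text
[np.float64(199.26990939437292), np.float64(248.32153075822603)] [0.42715635 0.14070699 0.064     ]
at [0.4289 0.1381 0.1353] open 0.0854 F [0.3 0.1 0.9] t 15.65
(0.4275, 0.1385, 0.021) shift [-0.0005  0.1143 -0.0014] turn [-0.04 -0.19  0.04]
```

View pics/w7.png

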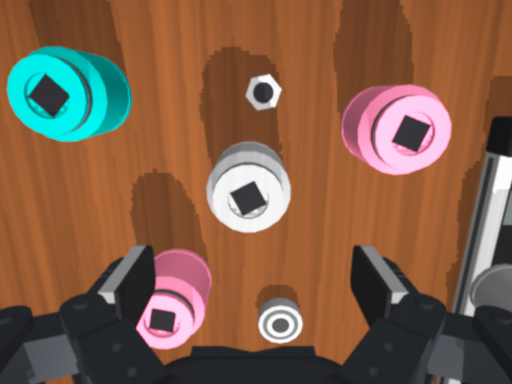

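This is the bright steel socket, with its hole at (199,248). The pink ones at (133,411) and (320,161) and the turquoise one at (95,48) are well clear of the fingers. I descend.

arm_command(
  steps=[
    [[-0.001, 0.04, -0.0015], [0, 0, 0], 1],
    [[-0.001, 0.08, -0.0015], [0, 0, 0], 1],
    [[-0.001, 0.114, -0.0015], [0, 0, 0], 1],
    [[-0.001, 0.114, -0.0015], [0, 0, 0], 1],
    [[-0.001, 0.114, -0.0015], [0, 0, 0], 0],
  ],
  force=80,
)

```text
t: 16.15
tool_pos: [0.4284, 0.1386, 0.0215]
tool_rot: [-1.208, 1.212, -1.213]
contact_force: [0.5, 1.2, 1.3]
opening: 0.0733
```

arm_command(
  steps=[
    [[0, 0, 0], [0, 0, 0], 0],
    [[0, 0, 0], [0, 0, 0], 0],
    [[0, 0, 0], [0, 0, 0], 0],
    [[0, 0, 0], [0, 0, 0], 0],
  ],
)

```text
t: 16.55
tool_pos: [0.4308, 0.1388, 0.0244]
tool_rot: [-1.204, 1.209, -1.215]
contact_force: [-0.6, -1.2, 5.1]
opening: 0.0583
```

```bash
python3 -c "
from h import *
go((.6493,.117,.15))"
```

```text
at [0.4308 0.1388 0.0244] open 0.0583 F [-0.6 -1.2  5.1] t 16.55
(0.6493, 0.117, 0.15) shift [ 0.0209 -0.1246  0.2192] turn [-0.27 -0.26  0.03]
```

arm_command(
  steps=[
    [[0, -0.03, 0], [0, 0, 0], 0],
    [[0, -0.075, 0], [0, 0, 0], 0],
    [[0, -0.12, 0], [0, 0, 0], 0],
    [[0.021, -0.122, 0.218], [0, 0, 0], 0],
    [[0.021, -0.122, 0.218], [0, 0, 0], 0],
  ],
)

```text
t: 17.05
tool_pos: [0.5323, 0.1291, 0.1508]
tool_rot: [-1.196, 1.201, -1.218]
contact_force: [1.5, 0.7, -5.2]
opening: 0.0586
```

```bash
python3 -c "
from h import *
go((.6493,.117,.14))"
```

```text
at [0.5323 0.1291 0.1508] open 0.0586 F [ 1.5  0.7 -5.2] t 17.05
(0.6493, 0.117, 0.14) shift [0.0117 0.0126 0.1168] turn [-0.87 -0.2  -0.03]
```

arm_command(
  steps=[
    [[0.012, 0.01, 0.117], [-0.8, 0, 0], 0],
    [[0.012, 0.01, 0.117], [-0.8, 0, 0], 0],
    [[0.012, 0.01, 0.117], [-0.8, 0, 0], 0],
    [[0.012, 0.01, 0.117], [-0.8, 0, 0], 0],
    [[0.012, 0.01, 0.117], [-0.8, 0, 0], 0],
  ],
)

```text
t: 17.55
tool_pos: [0.6487, 0.1166, 0.1414]
tool_rot: [-1.208, 1.213, -1.211]
contact_force: [-0.2, -0.3, -6.1]
opening: 0.0582
```

```bash
python3 -c "
from h import *
go((.6493,.117,.0424))"
```

```text
at [0.6487 0.1166 0.1414] open 0.0582 F [-0.2 -0.3 -6.1] t 17.55
(0.6493, 0.117, 0.0424) shift [-0.0004  0.099   0.0007] turn [ 0.06 -0.21 -0.02]
```

arm_command(
  steps=[
    [[0, 0.03, 0.001], [0, 0, 0], 0],
    [[0, 0.055, 0.001], [0, 0, 0], 0],
    [[0, 0.077, 0.001], [0, 0, 0], 0],
    [[0, 0.09, 0.001], [0, 0, 0], 0],
    [[0, 0.096, 0.001], [0, 0, 0], 0],
  ],
)

```text
t: 18.05
tool_pos: [0.6477, 0.1168, 0.0436]
tool_rot: [-1.211, 1.215, -1.209]
contact_force: [0.3, -0.6, -5.8]
opening: 0.0586
```

arm_command(
  steps=[
    [[0, 0.001, 0], [0, 0, 0], 0],
    [[0, 0.002, 0], [0, 0, 0], 0],
    [[0, 0.003, 0], [0, 0, 0], 0],
    [[0, 0.003, 0], [0, 0, 0], 0],
  ],
)

```text
t: 18.45
tool_pos: [0.6485, 0.117, 0.0425]
tool_rot: [-1.209, 1.213, -1.21]
contact_force: [-2.2, 0.1, -1.0]
opening: 0.0582
```

Just touching at the expected height; a little further, then release.

arm_command(
  steps=[
    [[0, 0.0015, 0], [0, 0, 0], 0],
    [[0, 0.0015, 0], [0, 0, 0], 0],
    [[0, 0.0015, 0], [0, 0, 0], 0.9],
    [[0, 0.001, 0], [0, 0, 0], 1],
    [[0, 0.001, 0], [0, 0, 0], 1],
  ],
)

```text
t: 18.95
tool_pos: [0.6494, 0.1169, 0.0423]
tool_rot: [-1.207, 1.212, -1.211]
contact_force: [0.1, -0.5, -0.0]
opening: 0.0856
```

arm_command(
  steps=[
    [[0, 0, 0], [0, 0, 0], 1],
    [[0, -0.03, 0], [0, 0, 0], 1],
    [[0, -0.075, 0], [0, 0, 0], 1],
    [[0, -0.12, 0], [0, 0, 0], 1],
    [[0, -0.12, -0.05], [0, 0, 0], 1],
  ],
)

```text
t: 19.45
tool_pos: [0.6082, 0.117, 0.1733]
tool_rot: [-1.191, 1.198, -1.22]
contact_force: [-0.2, 0.4, 1.9]
opening: 0.0853
```

arm_command(
  steps=[
    [[0, -0.05, -0.05], [0, 0, 0], 1],
    [[0, -0.05, -0.1], [0, 0, 0], 1],
    [[0, -0.05, -0.15], [0, 0, 0], 1],
    [[0, -0.05, -0.2], [0, 0, 0], 1],
    [[0, -0.05, -0.2], [0, 0, 0], 1],
  ],
)

```text
t: 19.95
tool_pos: [0.404, 0.1179, 0.2189]
tool_rot: [-1.191, 1.198, -1.22]
contact_force: [0.2, 0.3, 0.3]
opening: 0.0852
```

Run:
```python
from h import *
t=ctrl.get_image('top'); s=ctrl.get_image('scene')
a=cv2.resize(t['img'][80:160,150:350,::-1],None,fx=4,fy=4,interpolation=cv2.INTER_CUBIC)[:290]
b=cv2.resize(s['img'][215:315,170:400,::-1],None,fx=3.05,fy=3.05,interpolation=cv2.INTER_CUBIC)
b=cv2.copyMakeBorder(b,0,0,0,800-b.shape[1],cv2.BORDER_CONSTANT)
cv2.imwrite('pics/end.png',cv2.vconcat([a,b])[:600])
cv2.imwrite('pics/ends.png',s['img'][:,:,::-1])
go()
for p in(t,s):
  for c in ['socket24_mid','socket30_mid','socket36_mid','socket41_mid']:
    z={'24':.041,'30':.044,'36':.047,'41':.05}[c[6:8]]
    print(c,[(b['position'],round(b['confidence'],2),atz(p,b['position'],z)[:2].round(3)) for b in ctrl.boxes_of(p,c)])
```

```text
at [0.4059 0.118  0.2196] open 0.0852 F [1.2 0.7 0.2] t 20.05
socket24_mid [([123.3, 307.6], 0.65, array([ 0.643, -0.125]))]
socket30_mid [([120.6, 272.8], 0.87, array([ 0.651, -0.048]))]
socket36_mid [([120.4, 233.8], 0.58, array([0.653, 0.037]))]
socket41_mid [([256.0, 238.9], 0.91, array([0.359, 0.033])), ([123.0, 196.4], 0.68, array([0.649, 0.118])), ([179.7, 171.4], 0.66, array([0.527, 0.175]))]
socket24_mid [([278.7, 225.8], 0.79, array([ 0.649, -0.117]))]
socket30_mid [([265.3, 265.2], 0.56, array([ 0.647, -0.04 ]))]
socket36_mid [([252.5, 307.2], 0.83, array([0.647, 0.045]))]
socket41_mid [([245.0, 342.8], 0.77, array([0.654, 0.115])), ([125.3, 317.9], 0.67, array([0.323, 0.207])), ([193.9, 347.2], 0.65, array([0.543, 0.179])), ([157.1, 257.7], 0.59, array([0.382, 0.03 ]))]
```

View pics/end.png

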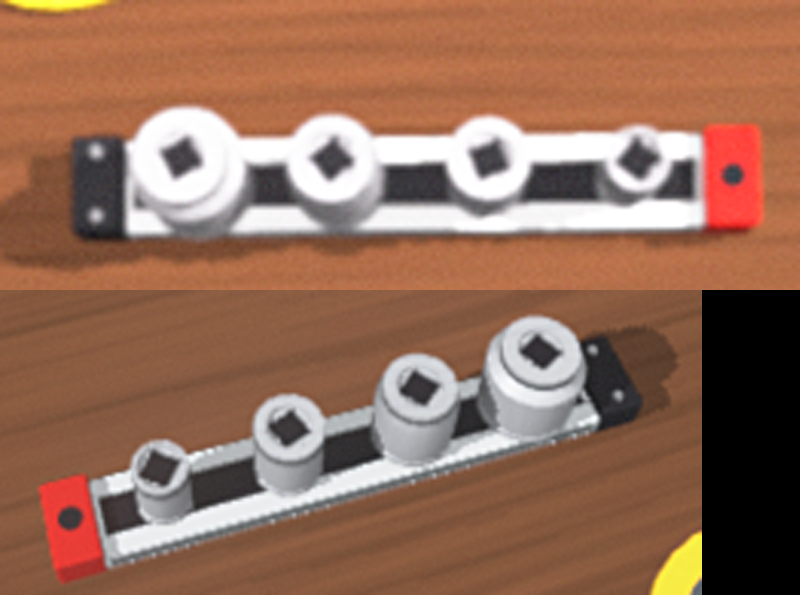

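View pics/ends.png

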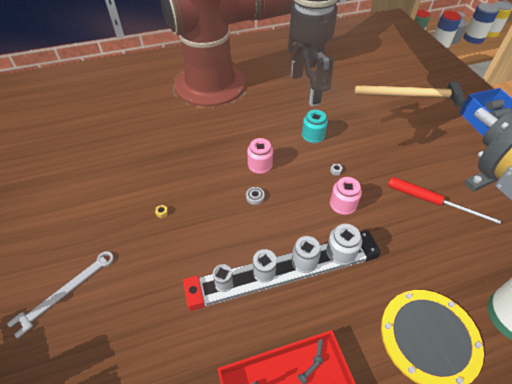

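All four sockets stand upright on the rail in order, in the scene view at (279,226), (265,265), (252,307) and (245,343). The arm is clear and nothing else has moved. I hand in.

```bash
python3 -c "
from station import ctrl
print(ctrl.finish_job())"
```

```text
the job is handed in; nothing more can be done
None
```

I put all four steel sockets on the rail in order of size, smallest next to the red block and largest next to the black one, and handed the job in at about 20 s of the 90 s. No verdict was reported.

- **Placing:** Each socket was lowered until the wrist force showed contact at the expected rail height, then released.
- **Last checks:** The top and scene pictures show all four standing upright. The measured positions are within about 8 mm of the pins, which is about what the networks can resolve. The arm was clear, and the pink and turquoise look-alikes had not been touched.
- **Disagreements:** The two cameras differed by 2–3 mm on the loose sockets. They differed by up to about 8 mm in the final check, well inside the 17.5 mm limit. The network also kept reporting the look-alikes as the largest socket; I told them apart by colour.

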